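Lay out the pounding place

ROBOT

A 6-joint arm with a two-finger parallel gripper is mounted at the origin on the work surface. World frame = base frame: x ahead of the robot, y to its left, z up, the work surface at z = 0. Lengths are in m, angles in rad, forces in N, time in s.
With the tool pointing down it reaches from about 0.375 to 0.9 m from the base axis. Payload 3.1 kg.
Tool frame: the origin (TCP) lies on the centre line of the jaws, within the pads' length; the fingertips stand 19 mm ahead of it and the grasp point (between the pads) is the TCP; y points along the fingers, x is the direction in which the jaws open and shut, and the axes are right-handed (so a half turn about y gives the same grasp; the last joint's range is limited). The gripper opens to 85 mm and grips with 20 to 120 N. Pads are 22 mm wide; open, the fingers measure 114 mm over their backs; the gripper's body (76 mm by 85 mm) begins 54 mm behind the grasp point. The pads swing forward as they close: fully open they stand 13 mm farther back than shut.
Start: joints at [-1.373, 0.527, 1.433, -0, 1.181, -0.178], TCP at [0.229, -0.581, 0.25] pointing down, gripper open.
Joint ranges: [-3.08, 3.08], [-0.75, 2.2], [0.22, 2.44], [-1.43, 4.57], [0, 2.65], [-2.85, 2.85]. Speed limits (rad/s): [2.79, 2.79, 3.14, 3.14, 3.14, 3.14].

INTERFACE

Orientations are given as a unit quaternion [x, y, z, w].
In Python, from station import * gives the robot as it stands.
- The arm moves only by the tool step_arm, never from a script. Its argument "moves" is a list of rows, each a list of 7 numbers: the turn, a rotation vector about the tool's x, y, z in rad, then the shift along the tool's x, y, z in cm, then the closure, from -1 (fully open) to 1 (shut). A call has 1 to 12 rows; each row is the pose to reach, as a shift and turn from the pose measured when the call began, along the tool's axes at that moment; what a row does not reach only later rows make up. A row lasts 1/8 s, in which the tool goes at most 62.5 mm and 10.7 degrees, less where a joint would pass 70% of its speed; a pose out of reach is approached as far as the arm can. A call with a gripper value outside its range is refused whole. The fingers move at their own pace and stop on an object; "grip_force" is the grip in N (left out, the last holds). Time passes only in rows, so rows that repeat a pose let the fingers close. It gives the time, the measured TCP pose, the force and the opening at its end, in the units of the state.
- sense(): the state, without advancing time (a new reading comes with each control period).
- snapshot(name): name is "scene" or "side" or "wrist"; returns a dict with "frame" (420x560x3 uint8, red, green, blue), "z_map" (420x560 float32, m along the optical axis (not along the pixel's ray), 0 where there is no reading), "vfov" (degrees; the focal length in pixels is half the picture's height over the tangent of half this angle, whatever the lens; pixels are square), "cx", "cy" (the principal point, pixels), "xyz" and "orientation" of the camera in the world. Camera axes: x right, y down, z forward; pixel columns grow to the right and rows downward; lengths in m; the calibration is good to about 2 mm. A picture is of the moment at which its call begins.
- sign_off(): hands the job in, once; it reports no verdict.
The state is a dict: "t": time; "q": joint angles; "qd": joint speeds; "tau": joint torques, N m; "tcp_pos": TCP position; "tool_rot": TCP orientation; "force": force on the tool from outside, world axes, zero at the start; "ft_torque": the same for the moment, N m; "finger_gap": opening from 0.0 (shut) to 1.0 (fully open).
Only numpy, scipy, OpenCV 4.12 (cv2) and the standard library are available. Lean on these libraries where they do the work, as an engineer would, in place of code of your own. Each camera call takes 0.05 s, during which the arm holds its last target.

TASK

Lay out the pounding place: stand the tall tin on the cork coaster between the mortar and the canister with the cup upright on top of it, stand the short tin on the coaster in front of the mortar (the robot's side), lay the spoon the right way up with its bowl on the coaster in front of the canister, and stand the pestle upright in the mortar. Centre each thing on its place and set it down gently. Leave the mortar and the canister where they stand.

Things in the scene. Friction and masses are not known exactly. Their poses are not given: they have to be found in the camera images.
- mortar: Open clay mortar, reddish brown, 130 mm across the rim and 92 mm high, loose but heavy (2.2 kg). Origin: centre of its underside, z up. Inside, a round floor 16 mm above the origin, about 76 mm across, widening to about 104 mm at the rim. It stands at the far side of the work, left or right, with the canister on the other side.
- canister: Plain upright stainless steel canister with a closed hinged lid, 102 mm in diameter and 121 mm high, empty, loose (0.5 kg), to be left in place. Origin at the centre of its underside, z up.
- coaster_between: Round flat cork coaster, 84 mm in diameter, 5 mm thick, stuck to the counter roughly midway between the mortar and the canister. Origin at the centre of its underside, on the counter; its top is 5 mm higher.
- coaster_mortar: The same kind of cork coaster (84 mm, 5 mm thick, stuck down), on the robot's side of the mortar. Origin at the centre of its underside.
- coaster_canister: The same kind of cork coaster (84 mm, 5 mm thick, stuck down), on the robot's side of the canister. Origin at the centre of its underside.
- tall_tin: Tall round closed metal tin with a flat lid, 55 mm in diameter, 75 mm high, 0.08 to 0.17 kg, standing. Origin at the centre of its underside, z up.
- short_tin: Short, wide round closed metal tin with a flat lid, 63 mm in diameter, 40 mm high, 0.07 to 0.14 kg, standing. Origin at the centre of its underside, z up.
- cup: Small open white ceramic dipping cup without handle, 56 mm across the rim, 46 mm across the foot, 36 mm high, walls 4 mm, about 0.08 kg, standing upright. Origin at the centre of its underside, z up.
- spoon: White ceramic soup spoon, lying flat on its foot: round bowl 44 mm across the rim, 38 mm across the foot, 22 mm high; handle 14 mm wide, 7 mm thick, along the spoon's own -x, ending 89 mm from the bowl's centre and rising to 36 mm, pointing roughly at the robot at the start. 0.06 kg, centre of mass near the bowl. Origin: centre of the bowl's underside, z up.
- pestle: Dark wooden pestle standing on its thick flat end: 140 mm high, 44 mm across the foot, at most 50 mm across the thick part 30 mm above the foot, tapering to a straight round handle 28 mm in diameter from 85 mm above the foot up. 0.14 to 0.28 kg. Origin at the centre of the foot, z up along the pestle.
Mind the look-alikes: they are no part of the job. Leave any purple look-alike of the tall_tin alone.

How it is judged:
At the end, for the whole second after the job is handed in: Tall tin, short tin, spoon bowl (right way up) each on its coaster and the pestle on the mortar floor, all upright and within 15 mm of centre; cup upright on the tall tin within 10 mm of its centre; all at rest; mortar and canister within 20 mm of where they stood (horizontal distance between tall_tin and coaster_between below 0.015 m and z of tall_tin in the frame of coaster_between between 0.003 and 0.01 m and angle between each of tall_tin, cup, short_tin's own z axis and vertical below 0.1 rad and linear speed of each of tall_tin, cup, short_tin, spoon, pestle below 0.02 m/s and angular speed of each of tall_tin, cup, short_tin, spoon, pestle below 0.3 rad/s and horizontal distance between cup and tall_tin below 0.01 m and z of cup in the frame of tall_tin between 0.07 and 0.081 m and horizontal distance between short_tin and coaster_mortar below 0.015 m and z of short_tin in the frame of coaster_mortar between 0.003 and 0.01 m and horizontal distance between spoon and coaster_canister below 0.015 m and z of spoon in the frame of coaster_canister between 0.002 and 0.011 m and angle between spoon's own z axis and vertical below 0.15 rad and horizontal distance between pestle and mortar below 0.015 m and z of pestle in the frame of mortar between 0.01 and 0.024 m and angle between pestle's own z axis and vertical below 0.12 rad and distance of each of mortar, canister from where it was at the start of the episode below 0.02 m); the robot touches nothing.
It fails at once if the mortar or the canister is shifted more than 20 mm (distance of any of mortar, canister from where it was at the start of the episode above 0.02 m).
It fails at once if a thing is dropped or slammed onto its place (over 60 N) (contact force between tall_tin and coaster_between above 60 N or contact force between cup and tall_tin above 60 N or contact force between short_tin and coaster_mortar above 60 N or contact force between spoon and coaster_canister above 60 N or contact force between pestle and mortar above 60 N).
It also fails if it takes over 136 s, if anything falls off the work surface, if the arm or the gripper's body presses on something with over 40 N, if the wrist force passes 120 N, or if a joint passes its speed limit or range.

## Working session

There is one attempt and no reset: what is moved stays moved. The work goes in short steps, Python scripts to look and compute and a tool call to move; the robot and the scene stay as the last step left them, time stands still between calls to the robot, and variables do not carry over. Pictures are saved under pics/ and viewed, and the job is handed in when it is done.

Besides the shell and the picture viewer there is one more tool, called after ">>>" in YAML: its name, and indented under it one key for each argument. step_arm: Moves the arm, as the interface text tells. Its arguments: {"type":"object","properties":{"moves":{"type":"array","items":{"type":"array","items":{"type":"number"}}},"grip_force":{"type":"number"}},"required":["moves"]}

```bash
ls; mkdir -p pics; python3 - <<'E'
from station import *
import cv2,json
s=sense();print(s)
for n in ["scene","side","wrist"]:
    d=snapshot(n);cv2.imwrite(f"pics/{n}0.png",d["frame"][:,:,::-1]);print(n,d["vfov"],d["cx"],d["cy"],d["xyz"],d["orientation"],(d["z_map"]>0).mean())
E
```

```text
pics
{'t': 0.0, 'q': array([-1.37348232e+00,  5.28497111e-01,  1.43387167e+00,  5.99014286e-06,
        1.18139034e+00, -1.78501238e-01]), 'qd': array([-0.00036428,  0.0013563 , -0.00023756,  0.00031055,  0.00076244,
        0.00063374]), 'tau': array([-1.20465643e-04, -4.42345154e+01, -1.78026974e+01, -1.03964023e-04,
        8.41352827e-03, -5.37600002e-06]), 'tcp_pos': array([ 0.22929158, -0.58071441,  0.2493243 ]), 'tool_rot': array([-0.58406181,  0.39834249, -0.39725186,  0.5851376 ]), 'force': array([-0.24795283, -0.26467701, -0.81071104]), 'ft_torque': array([ 0.06840003, -0.00813865,  0.02075466]), 'finger_gap': 1.0024239651438733}
scene 57.32969478001514 272.7200817320259 211.41796144138897 [ 1.04115247 -0.57576136  0.63362169] [ 0.83955071  0.29509787 -0.15627815 -0.42854287] 0.9959906462585034
side 52.14456980470383 276.6137082213168 219.6118471269363 [0.22267908 0.75917087 0.64953518] [-0.17181612  0.88492864 -0.42321308  0.0909462 ] 0.9959991496598639
wrist 62.79287421731826 272.09793432679004 210.3972508247082 [ 0.29461171 -0.55519907  0.3737175 ] [ 0.81869068 -0.55709482 -0.07870749  0.11487409] 0.9959906462585034
```

View pics/scene0.png

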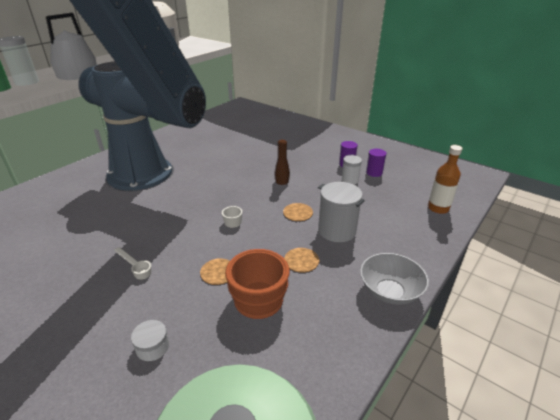

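View pics/side0.png

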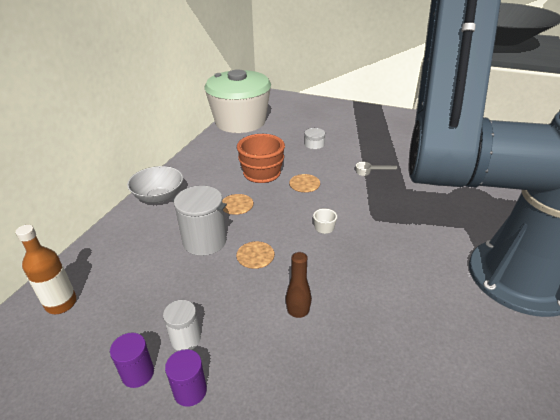

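View pics/wrist0.png

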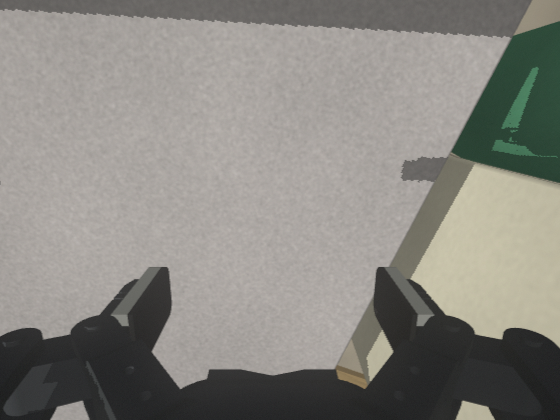

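The scene view shows the mortar at (258,283), the canister at (340,212), and coasters at (298,212), (302,260) and (217,271). The cup is at (232,217), the spoon at (141,270), the short tin at (150,340) and the pestle at (282,162).

- **Tall tin candidates:** silver tin (352,172), purple tins (348,153) and (376,162). I choose the silver one.
- **Short tin candidates:** only (150,340).
- **Cup candidates:** the small cup (232,217) or the steel bowl (393,280). I choose the small one.
- **Pestle candidates:** the dark wooden thing at (282,162) or the bottle (445,185). I choose the wooden one.

```bash
cat > h.py <<'E'
from station import *
import numpy as np, cv2
from scipy.spatial.transform import Rotation as R
from scipy.optimize import least_squares
def cloud(d):
    h,w=d["z_map"].shape; f=h/2/np.tan(np.radians(d["vfov"])/2)
    u,v=np.meshgrid(np.arange(w),np.arange(h)); z=d["z_map"]
    P=np.stack([(u-d["cx"])/f*z,(v-d["cy"])/f*z,z],-1)
    W=P@R.from_quat(d["orientation"]).as_matrix().T+np.array(d["xyz"]); W[z==0]=np.nan
    return W
def near(d,W,uv,r=40):
    m=np.zeros(W.shape[:2],bool);u,v=uv;m[max(0,v-r):v+r,max(0,u-r):u+r]=1
    return m&np.isfinite(W[...,2])
def circ(p,rad=None):
    c0=p[:,:2].mean(0)
    if rad: s=least_squares(lambda c:np.hypot(*(p[:,:2]-c).T)-rad,c0,loss='soft_l1',f_scale=.002); return s.x,np.abs(s.fun).mean()
    s=least_squares(lambda c:np.hypot(*(p[:,:2]-c[:2]).T)-c[2],[*c0,.03],loss='soft_l1',f_scale=.002); return s.x,np.abs(s.fun).mean()
E
python3 - <<'E'
from h import *
S=snapshot("scene");T=snapshot("side")
px={"mortar":[(258,283),(261,158)],"canister":[(340,212),(202,220)],"c_btw":[(302,260),(238,204)],"c_mor":[(217,271),(305,183)],"c_can":[(298,212),(255,254)],
"tall":[(352,172),(183,325)],"short":[(150,340),(315,138)],"cup":[(232,217),(325,221)],"spoon":[(141,270),(363,169)],"pestle":[(282,175),(298,295)]}
for n,(a,b) in px.items():
  for d,uv,l in((S,a,"scene"),(T,b,"side")):
    W=cloud(d); print(n,l,W[uv[1],uv[0]].round(3),d["frame"][uv[1],uv[0]])
# topdown
res=.001
img=np.zeros((900,900,3),np.uint8);zb=np.full((900,900),-1.)
for d in(S,T):
  W=cloud(d).reshape(-1,3);F=d["frame"].reshape(-1,3)
  ok=np.isfinite(W[:,2])&(W[:,2]<.2);W=W[ok];F=F[ok]
  r=((.95-W[:,0])/.0012).astype(int);c=((.45-W[:,1])/.0012).astype(int)
  g=(r>=0)&(r<600)&(c>=0)&(c<800)
  for i in np.where(g)[0]:
    if W[i,2]>zb[r[i],c[i]]: zb[r[i],c[i]]=W[i,2];img[r[i],c[i]]=F[i]
cv2.imwrite("pics/top0.png",img[:600,:800,::-1])
E
```

```text
mortar scene [ 0.64  -0.141  0.017] [99 56 35]
mortar side [ 0.633 -0.108  0.085] [174  98  65]
canister scene [0.694 0.1   0.095] [105 105 106]
canister side [0.634 0.185 0.1  ] [181 179 177]
c_btw scene [ 0.665 -0.01   0.004] [200 152 101]
c_btw side [ 0.653 -0.003  0.005] [191 147  99]
c_mor scene [ 0.532 -0.162  0.004] [194 148  98]
c_mor side [ 0.528 -0.155  0.004] [192 147  99]
c_can scene [0.542 0.144 0.003] [199 151 101]
c_can side [0.537 0.148 0.005] [200 153 103]
tall scene [0.58  0.37  0.043] [133 133 133]
tall side [0.546 0.408 0.068] [176 174 171]
short scene [ 0.594 -0.386  0.04 ] [179 177 178]
short side [ 0.566 -0.351  0.034] [187 185 183]
cup scene [ 0.449 -0.022  0.039] [175 172 164]
cup side [ 0.429 -0.019  0.004] [241 239 231]
spoon scene [ 0.395 -0.272  0.007] [157 154 147]
spoon side [ 0.395 -0.25   0.022] [255 255 250]
pestle scene [0.416 0.232 0.037] [57 35 23]
pestle side [0.393 0.269 0.06 ] [107  69  45]
```

```bash
python3 - <<'E'
from h import *
a=cv2.imread("pics/scene0.png")[120:220,230:420];b=cv2.imread("pics/side0.png")[280:410,80:330]
cv2.imwrite("pics/crop.png",np.hstack([cv2.resize(a,(400,300)),cv2.resize(b,(400,300))]))
E
```

```text
(no output)
```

View pics/crop.png

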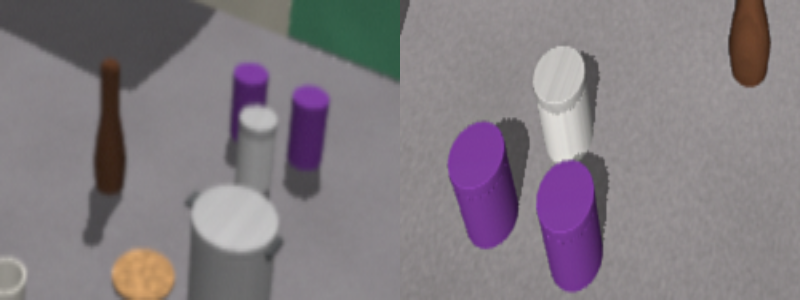

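View pics/top0.png

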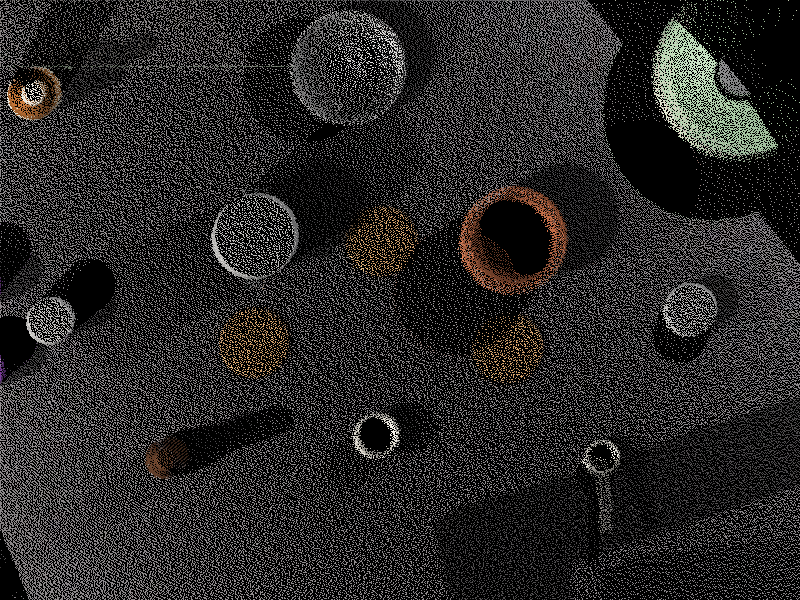

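The crop shows the silver tin with the flat lid (non-purple, confirmed), with two purple tins close behind and beside it. The top-down map separates all the objects. Next I fit centres.

```bash
cat > fit.py <<'E'
from h import *
def allpts(vs=("scene","side")):
    L=[]
    for n in vs:
        d=snapshot(n);W=cloud(d).reshape(-1,3);F=d["frame"].reshape(-1,3).astype(float);ok=np.isfinite(W[:,2])
        L.append((n,W[ok],F[ok]))
    return L
def disc(W,c,r,z0,z1): return W[(np.hypot(W[:,0]-c[0],W[:,1]-c[1])<r)&(W[:,2]>z0)&(W[:,2]<z1)]
def edge(p,ref=None):
    h=cv2.convexHull((p[:,:2]*1e4).astype(np.int32)); 
    (x,y),r=cv2.minEnclosingCircle(h); return np.round([x/1e4,y/1e4,r/1e4],4)
E
python3 - <<'E'
from fit import *
L=allpts()
top={"canister":((.665,.145),.07,.113,.13,.051),"tall":((.565,.39),.04,.068,.085,.0275),"short":((.58,-.38),.045,.034,.05,.0315),"cup":((.43,0),.04,.029,.045,.028),"mortar":((.66,-.17),.08,.083,.1,.065),"spoonbowl":((.4,-.272),.035,.017,.03,.022),"pestletop":((.4,.25),.06,.13,.15,.014)}
for n,(c,r,a,b,rad) in top.items():
  for v,W,F in L+[("both",np.vstack([L[0][1],L[1][1]]),0)]:
    p=disc(W,c,r,a,b)
    if len(p)>8: print(n,v,len(p),"enc",edge(p),"fit",circ(p)[0].round(4) if n in("cup","mortar","spoonbowl") else p.mean(0).round(4), "zmax",p[:,2].max().round(4))
for n,c in {"btw":(.66,-.003),"mor":(.53,-.16),"can":(.54,.146)}.items():
  for v,W,F in L+[("both",np.vstack([L[0][1],L[1][1]]),np.vstack([L[0][2],L[1][2]]))]:
    m=(np.hypot(W[:,0]-c[0],W[:,1]-c[1])<.06)&(W[:,2]<.012)&(F[:,0]>1.5*F[:,2])&(F[:,0]>60)
    print(n,v,m.sum(),edge(W[m]),W[m].mean(0).round(4))
# pestle body side fits by height
for z0 in(.02,.03,.06,.09,.11,.13):
  for v,W,F in L:
    p=disc(W,(.4,.25),.06,z0-.008,z0+.008)
    if len(p)>5: print("pestle",z0,v,len(p),p.mean(0).round(4),circ(p,{.02:.0245,.03:.025,.06:.02}.get(z0,.014))[0].round(4))
E
```

```text
canister scene 852 enc [0.6645 0.1436 0.06  ] fit [0.6702 0.1374 0.1197] zmax 0.1233
canister side 1193 enc [0.6627 0.1466 0.0599] fit [0.6612 0.1494 0.1189] zmax 0.1231
canister both 2045 enc [0.6638 0.1436 0.0606] fit [0.6649 0.1444 0.1193] zmax 0.1233
tall scene 153 enc [0.5659 0.3879 0.0287] fit [0.5683 0.3847 0.0743] zmax 0.0784
tall side 697 enc [0.5643 0.39   0.0282] fit [0.5624 0.3921 0.0739] zmax 0.077
tall both 850 enc [0.5648 0.3889 0.0294] fit [0.5634 0.3908 0.074 ] zmax 0.0784
short scene 821 enc [ 0.5793 -0.3786  0.0322] fit [ 0.5811 -0.3807  0.0396] zmax 0.0432
short side 179 enc [ 0.5791 -0.3764  0.0345] fit [ 0.5754 -0.3741  0.0384] zmax 0.0417
short both 1000 enc [ 0.5791 -0.3764  0.0345] fit [ 0.5801 -0.3795  0.0394] zmax 0.0432
cup scene 132 enc [ 0.4288 -0.0008  0.0296] fit [ 0.4287 -0.0033  0.0254] zmax 0.0377
cup side 145 enc [ 0.4271 -0.0013  0.0291] fit [ 0.4263 -0.0006  0.0256] zmax 0.0377
cup both 277 enc [ 0.4285 -0.0009  0.0298] fit [ 0.4277 -0.0017  0.0255] zmax 0.0377
mortar scene 1042 enc [ 0.6636 -0.1674  0.0651] fit [ 0.6643 -0.1693  0.0581] zmax 0.0
[... 1299 characters left out ...]
0 [0.412  0.2355 0.0202] [0.3999 0.251 ]
pestle 0.02 side 113 [0.3928 0.2683 0.0202] [0.3999 0.2493]
pestle 0.03 scene 72 [0.4118 0.2359 0.0305] [0.3995 0.2507]
pestle 0.03 side 153 [0.3935 0.268  0.0307] [0.4    0.2491]
pestle 0.06 scene 69 [0.4102 0.2385 0.06  ] [0.4    0.2502]
pestle 0.06 side 179 [0.3945 0.2635 0.0601] [0.3998 0.2495]
pestle 0.09 scene 42 [0.4071 0.2418 0.0897] [0.4002 0.2502]
pestle 0.09 side 103 [0.3961 0.2602 0.09  ] [0.3996 0.2499]
pestle 0.11 scene 43 [0.4079 0.2417 0.1097] [0.4007 0.2502]
pestle 0.11 side 102 [0.3962 0.2602 0.1099] [0.3996 0.2498]
pestle 0.13 scene 52 [0.4071 0.243  0.1305] [0.3998 0.251 ]
pestle 0.13 side 139 [0.3966 0.2589 0.1317] [0.3999 0.2496]
```

Centres agree to 2–4 mm between the two views, and the sizes match the descriptions. Next I check tool axes and purple tins' clearance.

```bash
cat > plan.py <<'E'
from h import *
def go(x,y,z,yawdeg):
    """print shift/turn rows: tool pointing down with tool x axis at world heading yawdeg"""
    s=sense();Rt=R.from_quat(s["tool_rot"]);M=Rt.as_matrix()
    best=None
    for yd in(yawdeg,yawdeg+180):
        a=np.radians(yd);X=np.array([np.cos(a),np.sin(a),0]);Y=np.array([0,0,-1.]);T=np.stack([X,Y,np.cross(X,Y)],1)
        rv=R.from_matrix(M.T@T).as_rotvec()
        if best is None or np.linalg.norm(rv)<np.linalg.norm(best[0]): best=(rv,)
    d=M.T@(np.array([x,y,z])-s["tcp_pos"])*100
    print("turn",best[0].round(3),"shift cm",d.round(2),"t",round(s["t"],2),"tcp",s["tcp_pos"].round(4),"q6",s["q"].round(2),"gap",round(s["finger_gap"],3),"F",s["force"].round(1))
E
python3 - <<'E'
from plan import *
print(R.from_quat(sense()["tool_rot"]).as_matrix().round(3))
from fit import *
L=allpts();W=np.vstack([l[1] for l in L]);F=np.vstack([l[2] for l in L])
m=(F[:,2]>1.5*F[:,1])&(F[:,0]>1.3*F[:,1])&(F[:,2]>60)&(W[:,2]>.068)&(W[:,2]<.2);p=W[m]
print(len(p),p.min(0),p.max(0))
for x in (0,1):
  q=p[(p[:,0]>.565)==x]; print(len(q), len(q)>5 and edge(q))
go(.58,-.378,.15,90)
E
```

```text
[[ 0.367 -0.     0.93 ]
 [-0.93   0.001  0.367]
 [-0.001 -1.     0.   ]]
2074 [0.47619258 0.44249866 0.06800419] [0.63218884 0.50700614 0.07878661]
1079 [0.5036 0.4721 0.0298]
995 [0.6038 0.4771 0.0305]
turn [-0.     0.376 -0.   ] shift cm [-6.04 10.03 40.07] t 0.45 tcp [ 0.2294 -0.5813  0.2502] q6 [-1.37  0.53  1.43  0.    1.18 -0.18] gap 0.997 F [-0.4 -1.2 -0.1]
```

>>> step_arm:
  moves:
    - [0, 0.376, 0, -6.0, 10.0, 40.1, -1]
    - [0, 0.376, 0, -6.0, 10.0, 40.1, -1]
    - [0, 0.376, 0, -6.0, 10.0, 40.1, -1]
    - [0, 0.376, 0, -6.0, 10.0, 40.1, -1]
    - [0, 0.376, 0, -6.0, 10.0, 40.1, -1]
    - [0, 0.376, 0, -6.0, 10.0, 40.1, -1]
    - [0, 0.376, 0, -6.0, 10.0, 40.1, -1]
    - [0, 0.376, 0, -6.0, 10.0, 40.1, -1]
    - [0, 0.376, 0, -6.0, 10.0, 40.1, -1]
    - [0, 0.376, 0, -6.0, 10.0, 40.1, -1]
  grip_force: 30

```text
t: 1.7
tcp_pos: [0.5794, -0.3795, 0.1508]
tool_rot: [0.5, -0.5, 0.501, -0.499]
force: [0.6, -0.3, -0.1]
finger_gap: 0.995
```

```bash
python3 - <<'E'
from plan import *
d=snapshot("wrist");cv2.imwrite("pics/w1.png",d["frame"][:,:,::-1])
from fit import *
W=cloud(d).reshape(-1,3);p=disc(W[np.isfinite(W[:,2])],(.58,-.378),.045,.034,.05);print(len(p),edge(p),p[:,2].max())
go(.58,-.378,.027,90)
E
```

```text
5775 [ 0.5774 -0.3795  0.0315] 0.0433163203098961
turn [-0.    -0.002  0.   ] shift cm [-0.17 12.38  0.06] t 1.75 tcp [ 0.5793 -0.3796  0.1508] q6 [-0.74  0.73  1.33 -0.    1.08  0.83] gap 0.996 F [-0.6  0.7 -0.2]
```

View pics/w1.png

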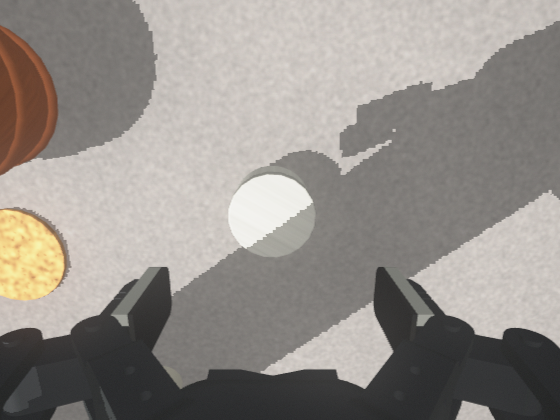

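The wrist view shows the short tin lid at (271,215) between the fingers, at (0.577,-0.380) with the right radius. I descend and grip.

>>> step_arm:
  moves:
    - [0, 0, 0, 0, 6, -0.1, -1]
    - [0, 0, 0, 0, 10, -0.1, -1]
    - [0, 0, 0, 0, 12.4, -0.1, -1]
    - [0, 0, 0, 0, 12.4, -0.1, -1]
    - [0, 0, 0, 0, 12.4, -0.1, -1]
    - [0, 0, 0, 0, 12.4, -0.1, 1]
    - [0, 0, 0, 0, 12.4, -0.1, 1]
    - [0, 0, 0, 0, 12.4, -0.1, 1]
    - [0, 0, 0, 0, 12.4, -0.1, 1]
    - [0, 0, 0, 0, 12.4, -0.1, 1]
    - [0, 0, 0, 0, 12.4, -0.1, 1]
  grip_force: 30

```text
t: 3.12
tcp_pos: [0.5792, -0.3805, 0.029]
tool_rot: [0.5, -0.499, 0.502, -0.499]
force: [-0.8, 0.4, 6.7]
finger_gap: 0.73
```

```bash
python3 - <<'E'
from plan import *
go(.532,-.1595,.15,90)
E
```

```text
turn [-0.002 -0.002  0.003] shift cm [-22.05 -12.17  -4.74] t 3.12 tcp [ 0.5792 -0.3805  0.029 ] q6 [-0.74  0.89  1.38 -0.    0.87  0.83] gap 0.73 F [-0.8  0.4  6.7]
```

>>> step_arm:
  moves:
    - [0, 0, 0, 0, -4, 0, 1]
    - [0, 0, 0, -3, -8, -0.5, 1]
    - [0, 0, 0, -9, -8, -2, 1]
    - [0, 0, 0, -15, -8, -3.2, 1]
    - [0, 0, 0, -22.1, -8, -4.6, 1]
    - [0, 0, 0, -22.1, -8, -4.6, 1]
    - [0, 0, 0, -22.1, -8, -4.6, 1]
    - [0, 0, 0, -22.1, -8, -4.6, 1]

```text
t: 4.12
tcp_pos: [0.5347, -0.1609, 0.1086]
tool_rot: [0.499, -0.499, 0.503, -0.499]
force: [0.0, -0.2, -1.0]
finger_gap: 0.723
```

```bash
python3 - <<'E'
from plan import *
from fit import *
d=snapshot("wrist");cv2.imwrite("pics/w2.png",d["frame"][:,:,::-1])
L=allpts(("scene","side"))
for v,W,F in L:
  p=disc(W,(.532,-.16),.045,.1,.125);print(v,len(p),len(p)>8 and edge(p),len(p)and p[:,2].max())
W=cloud(d).reshape(-1,3);p=disc(W[np.isfinite(W[:,2])],(.532,-.16),.045,.11,.14);print(len(p),len(p) and (edge(p),p[:,2].max()))
go(.5335,-.1595,.034,90)
E
```

```text
scene 583 [ 0.5368 -0.1609  0.0443] 0.12492742375143484
side 301 [ 0.5317 -0.1563  0.0411] 0.12491055601346279
23589 (array([ 0.5409, -0.1601,  0.044 ]), np.float64(0.13998629256945821))
turn [-0.003 -0.004  0.003] shift cm [-0.15  7.43 -0.08] t 4.28 tcp [ 0.5341 -0.1608  0.1083] q6 [-0.49  0.64  1.72 -0.    0.77  1.08] gap 0.725 F [ 0.3  0.4 -1.6]
```

View pics/w2.png

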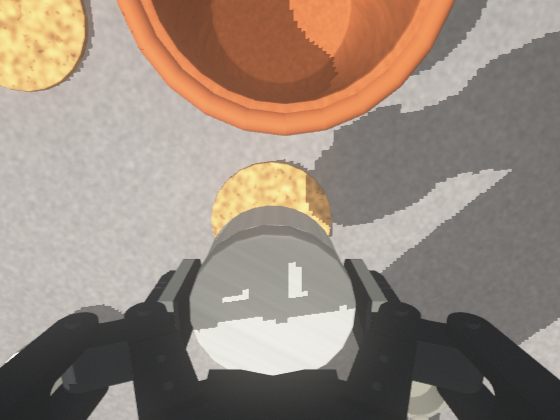

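Tin held level, with the coaster visible just behind it, aligned at column 271. I lower it slowly.

>>> step_arm:
  moves:
    - [0, 0, 0, -0.1, 4, -0.1, 1]
    - [0, 0, 0, -0.1, 6, -0.1, 1]
    - [0, 0, 0, -0.1, 6.8, -0.1, 1]
    - [0, 0, 0, -0.1, 7.1, -0.1, 1]
    - [0, 0, 0, -0.1, 7.3, -0.1, 1]
    - [0, 0, 0, -0.1, 7.4, -0.1, 1]
    - [0, 0, 0, -0.1, 7.4, -0.1, 1]

```text
t: 5.15
tcp_pos: [0.5336, -0.1601, 0.0348]
tool_rot: [0.499, -0.499, 0.503, -0.499]
force: [0.4, -0.5, -0.6]
finger_gap: 0.723
```

Not yet in contact, so I go down a little further.

>>> step_arm:
  moves:
    - [0, 0, 0, 0, 0.1, 0, 1]
    - [0, 0, 0, 0, 0.2, 0, 1]
    - [0, 0, 0, 0, 0.2, 0, 1]

```text
t: 5.52
tcp_pos: [0.5339, -0.1601, 0.034]
tool_rot: [0.499, -0.499, 0.503, -0.499]
force: [-2.1, 0.6, 6.5]
finger_gap: 0.724
```

>>> step_arm:
  moves:
    - [0, 0, 0, 0, 0, 0, -0.2]
    - [0, 0, 0, 0, 0, 0, -1]
    - [0, 0, 0, 0, 0, 0, -1]
    - [0, 0, 0, 0, 0, 0, -1]
    - [0, 0, 0, 0, -4, 0, -1]
    - [0, 0, 0, 0, -9, 0, -1]
    - [0, 0, 0, 0, -9, 0, -1]

```text
t: 6.4
tcp_pos: [0.5359, -0.161, 0.1275]
tool_rot: [0.498, -0.496, 0.506, -0.5]
force: [-0.2, -0.4, 1.2]
finger_gap: 0.999
```

```bash
python3 - <<'E'
from plan import *
from fit import *
for v,W,F in allpts():
  p=disc(W,(.532,-.16),.05,.038,.055);print("short",v,len(p),edge(p),p[:,2].max())
  p=disc(W,(.398,-.272),.12,.012,.05);h=p[np.hypot(p[:,0]-.398,p[:,1]+.272)>.035];
  m=(p[:,0]<.37)&(abs(p[:,1]+.28)<.03);print("handle",v,m.sum(),p[m][:,:2].mean(0), p[m].max(0),p[m].min(0))
go(.398,-.2725,.12,90)
E
```

```text
short scene 458 [ 0.5331 -0.1615  0.033 ] 0.04831782227994397
handle scene 121 [ 0.34178794 -0.27739687] [ 0.36966723 -0.26807853  0.03724508] [ 0.31261549 -0.28487775  0.022436  ]
short side 273 [ 0.5319 -0.1586  0.0334] 0.04709093798955655
handle side 81 [ 0.34185849 -0.27316969] [ 0.36962222 -0.26466262  0.0352538 ] [ 0.31073198 -0.28400802  0.02001784]
turn [-0.006 -0.004  0.004] shift cm [ 11.32   0.4  -13.5 ] t 6.5 tcp [ 0.5334 -0.1598  0.1243] q6 [-0.49  0.61  1.72 -0.    0.8   1.08] gap 1.001 F [-0.6  0.5 -0.2]
```

The short tin is at (0.5325,-0.160), on its coaster. Next is the spoon.

>>> step_arm:
  moves:
    - [0, 0, 0, 4, -1, -4.5, -1]
    - [0, 0, 0, 8, 0, -9, -1]
    - [0, 0, 0, 11.3, 0.4, -13.5, -1]
    - [0, 0, 0, 11.3, 0.4, -13.5, -1]
    - [0, 0, 0, 11.3, 0.4, -13.5, -1]
    - [0, 0, 0, 11.3, 0.4, -13.5, -1]
    - [0, 0, 0, 11.3, 0.4, -13.5, -1]

```text
t: 7.38
tcp_pos: [0.3989, -0.2714, 0.12]
tool_rot: [0.499, -0.498, 0.503, -0.5]
force: [-0.0, 0.7, 0.4]
finger_gap: 0.999
```

```bash
python3 - <<'E'
from plan import *
from fit import *
d=snapshot("wrist");cv2.imwrite("pics/w3.png",d["frame"][:,:,::-1])
W=cloud(d).reshape(-1,3);p=disc(W[np.isfinite(W[:,2])],(.4,-.272),.035,.017,.03);q=p[p[:,0]>.385];print(len(p),edge(q),circ(q)[0])
go(.398,-.2725,.022,90)
E
```

```text
1610 [ 0.3992 -0.2736  0.0216] [ 0.3998796  -0.27364519  0.01915656]
turn [-0.006 -0.002  0.005] shift cm [ 0.06  9.8  -0.14] t 7.42 tcp [ 0.3988 -0.2715  0.12  ] q6 [-0.83  0.55  1.91  0.    0.67  0.74] gap 1.004 F [-0.4  0.9  0.1]
```

View pics/w3.png

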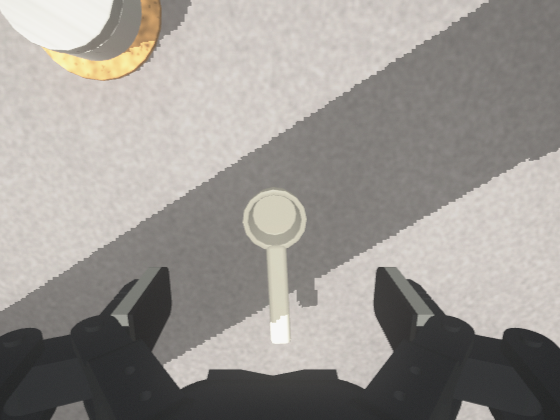

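The bowl is at (275,218), giving (0.399,-0.2736), with the handle toward the robot. I descend, grip, and lift a bit.

>>> step_arm:
  moves:
    - [0, 0, 0, 0.2, 5, 0, -1]
    - [0, 0, 0, 0.2, 8, 0, -1]
    - [0, 0, 0, 0.2, 9.7, 0, -1]
    - [0, 0, 0, 0.2, 9.7, 0, -1]
    - [0, 0, 0, 0.2, 9.7, 0, 1]
    - [0, 0, 0, 0.2, 9.7, 0, 1]
    - [0, 0, 0, 0.2, 9.7, 0, 1]
    - [0, 0, 0, 0.2, 9.7, 0, 1]
    - [0, 0, 0, 0.2, 9.7, 0, 1]
    - [0, 0, 0, 0.2, 9.7, 0, 1]
    - [0, 0, 0, 0.2, 9.7, 0, 1]
  grip_force: 30

```text
t: 8.8
tcp_pos: [0.3999, -0.2743, 0.0243]
tool_rot: [0.499, -0.497, 0.504, -0.5]
force: [0.2, 1.3, 5.6]
finger_gap: 0.492
```

```bash
python3 - <<'E'
from plan import *
d=snapshot("wrist");cv2.imwrite("pics/w4.png",d["frame"][:,:,::-1])
go(.5395,.1445,.13,90)
E
```

```text
turn [-0.007 -0.002  0.006] shift cm [-41.84 -10.71  13.96] t 8.85 tcp [ 0.3999 -0.2743  0.0243] q6 [-0.83  0.75  1.94  0.    0.44  0.74] gap 0.492 F [0.2 1.  4.8]
```

View pics/w4.png

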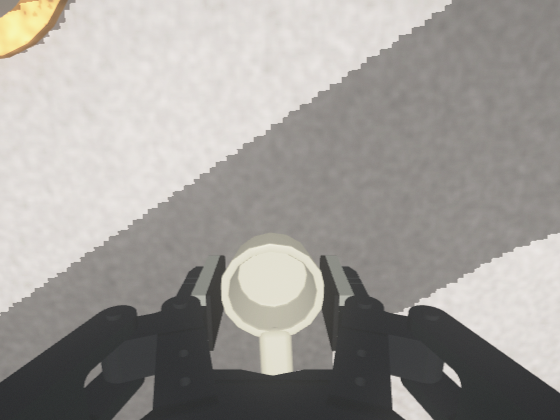

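>>> step_arm:
  moves:
    - [0, 0, 0, 0, -2, 0, 1]
    - [0, 0, 0, 0, -5, 0, 1]
    - [0, 0, 0, 0, -10, 0, 1]
    - [0, 0, 0, -5, -10.7, 2, 1]
    - [0, 0, 0, -11, -10.7, 4, 1]
    - [0, 0, 0, -17, -10.7, 6, 1]
    - [0, 0, 0, -23, -10.7, 8, 1]
    - [0, 0, 0, -29, -10.7, 10, 1]
    - [0, 0, 0, -35, -10.7, 12, 1]
    - [0, 0, 0, -41.8, -10.7, 14, 1]
    - [0, 0, 0, -41.8, -10.7, 14, 1]
    - [0, 0, 0, -41.8, -10.7, 14, 1]

```text
t: 10.35
tcp_pos: [0.5394, 0.1445, 0.13]
tool_rot: [0.5, -0.496, 0.503, -0.5]
force: [-0.3, -0.0, -0.3]
finger_gap: 0.49
```

```bash
python3 - <<'E'
from plan import *
from fit import *
d=snapshot("wrist");cv2.imwrite("pics/w5.png",d["frame"][:,:,::-1])
d=snapshot("side");cv2.imwrite("pics/s5.png",cv2.resize(d["frame"][100:310,150:430,::-1],(800,600)))
for v,W,F in allpts():
  p=disc(W,(.54,.1445),.03,.1,.14);m=p[:,2]<.135;print(v,len(p),len(p)and(p[:,2].min(),p[:,2].max()))
go(.5395,.1445,.03,90)
E
```

```text
scene 171 (np.float64(0.10669934984903662), np.float64(0.1394275257122235))
side 307 (np.float64(0.10525404891601398), np.float64(0.1399704135258295))
turn [-0.006 -0.004  0.006] shift cm [-0.27  9.98 -0.05] t 10.55 tcp [0.5393 0.1424 0.1299] q6 [ 0.06  0.61  1.71 -0.01  0.82  1.64] gap 0.491 F [-0.5 -0.3 -0.9]
```

View pics/w5.png

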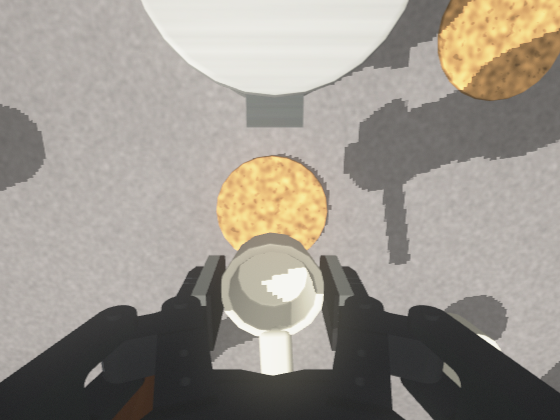

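View pics/s5.png

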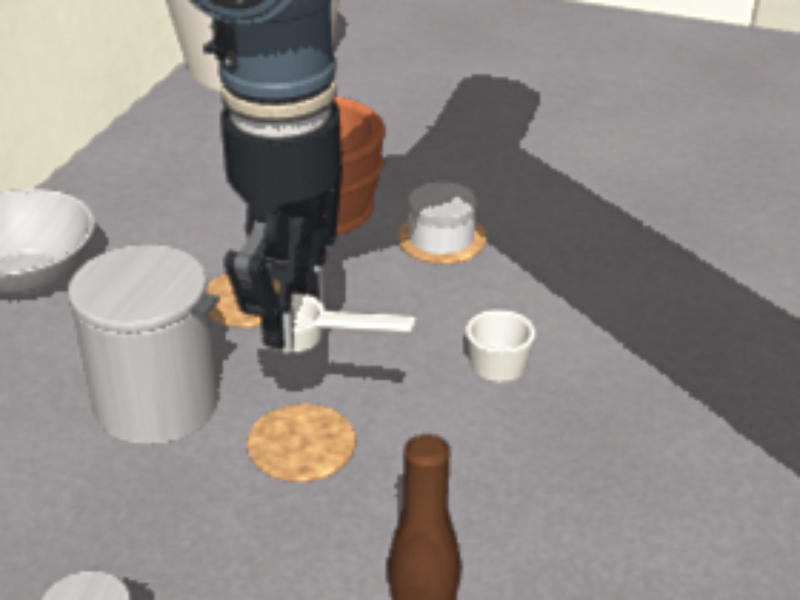

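The spoon is held level with the coaster ahead at (272,205), and the hinge of the canister clears the tool. I refine the coaster centre from this view.

```bash
cat >> fit.py <<'E'
def coaster(c,far=True):
    d=snapshot("wrist");W=cloud(d);F=d["frame"].astype(float)
    m=(F[...,0]>1.5*F[...,2])&(F[...,0]>70)&(np.abs(W[...,2]-.005)<.01)&(np.hypot(W[...,0]-c[0],W[...,1]-c[1])<.055)
    P=W[m][:,:2]; h=cv2.convexHull((P*1e5).astype(np.int32))[:,0]/1e5
    # keep the true rim: hull points on the side away from robot
    q=h[h[:,0]>P[:,0].max()-.03]
    s=circ(q,.042); return s[0].round(4),s[1].round(4),len(q)
E
python3 -c "
from fit import *
print(coaster((.54,.1445)))"
```

```text
(array([0.538 , 0.1443]), np.float64(0.0001), 24)
```

>>> step_arm:
  moves:
    - [0, 0, 0, -0.2, 5, 0, 1]
    - [0, 0, 0, -0.2, 8, 0, 1]
    - [0, 0, 0, -0.2, 9.2, 0, 1]
    - [0, 0, 0, -0.2, 9.6, 0, 1]
    - [0, 0, 0, -0.2, 9.8, 0, 1]
    - [0, 0, 0, -0.2, 9.9, 0, 1]
    - [0, 0, 0, -0.2, 10.0, 0, 1]
    - [0, 0, 0, -0.2, 10.0, 0, 1]

```text
t: 11.6
tcp_pos: [0.5403, 0.1439, 0.0302]
tool_rot: [0.499, -0.498, 0.504, -0.499]
force: [0.8, 0.5, -1.3]
finger_gap: 0.491
```

>>> step_arm:
  moves:
    - [0, 0, 0, 0, 0.1, 0, 1]
    - [0, 0, 0, 0, 0.2, 0, 1]
    - [0, 0, 0, 0, 0.2, 0, 1]

```text
t: 11.98
tcp_pos: [0.5405, 0.144, 0.0293]
tool_rot: [0.499, -0.497, 0.505, -0.499]
force: [-1.2, -0.7, 7.9]
finger_gap: 0.49
```

>>> step_arm:
  moves:
    - [0, 0, 0, 0, 0, 0, 0.2]
    - [0, 0, 0, 0, 0, 0, -0.3]
    - [0, 0, 0, 0, 0, 0, -1]
    - [0, 0, 0, 0, 0, 0, -1]
    - [0, 0, 0, 0, -4, 0, -1]
    - [0, 0, 0, 0, -9, -1, -1]
    - [0, 0, 0, 0, -15, -2, -1]
    - [0, 0, 0, 0, -17, -2, -1]
    - [0, 0, 0, 0, -17, -2, -1]

```text
t: 13.1
tcp_pos: [0.5202, 0.1452, 0.201]
tool_rot: [0.497, -0.496, 0.506, -0.501]
force: [0.1, -0.3, -0.0]
finger_gap: 1.003
```

```bash
python3 - <<'E'
from plan import *
from fit import *
d=snapshot("wrist");cv2.imwrite("pics/w6.png",d["frame"][:,:,::-1])
L=allpts();L.append(("wrist",cloud(d).reshape(-1,3),0))
for v,W,F in L:
  W=W[np.isfinite(W[:,2])];p=disc(W,(.54,.1445),.03,.022,.033);q=p[p[:,0]>.53];print(v,len(p),edge(q),circ(q)[0].round(4))
go(.40,.25,.2,90); go(.40,.25,.2,60)
E
```

```text
scene 85 [0.5407 0.1429 0.0226] [0.5416 0.1421 0.0196]
side 125 [0.5401 0.1437 0.0229] [0.5396 0.1455 0.0195]
wrist 888 [0.5399 0.1434 0.0217] [0.5406 0.1435 0.0192]
turn [-0.005 -0.004  0.006] shift cm [-10.45  -0.35 -11.87] t 13.25 tcp [0.5183 0.145  0.1978] q6 [ 0.07  0.48  1.71 -0.01  0.95  1.65] gap 1.001 F [-0.6  0.7 -0.2]
turn [-0.007  0.519  0.005] shift cm [-10.45  -0.35 -11.87] t 13.25 tcp [0.5183 0.145  0.1978] q6 [ 0.07  0.48  1.71 -0.01  0.95  1.65] gap 1.001 F [-0.6  0.7 -0.2]
```

View pics/w6.png

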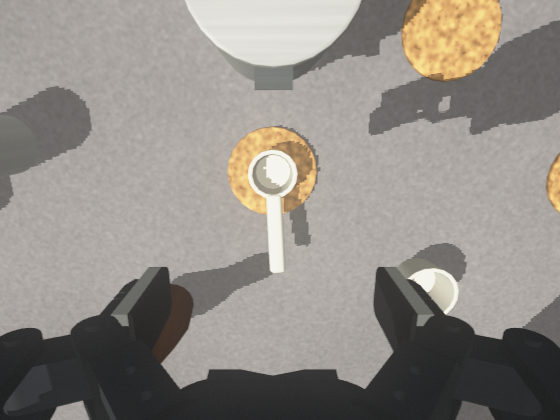

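The spoon bowl is at (272,174), centred on its coaster at (0.540,0.1436). Next is the pestle, which I approach from above.

>>> step_arm:
  moves:
    - [0, 0, 0, -5, -0.3, -6, -1]
    - [0, 0, 0, -10.5, -0.3, -11.8, -1]
    - [0, 0, 0, -10.5, -0.3, -11.8, -1]
    - [0, 0, 0, -10.5, -0.3, -11.8, -1]
    - [0, 0, 0, -10.5, -0.3, -11.8, -1]
    - [0, 0, 0, -10.5, -0.3, -11.8, -1]

```text
t: 14.0
tcp_pos: [0.4018, 0.2498, 0.199]
tool_rot: [0.499, -0.498, 0.504, -0.498]
force: [0.2, -0.0, 0.1]
finger_gap: 0.999
```

```bash
python3 - <<'E'
from plan import *
from fit import *
d=snapshot("wrist");cv2.imwrite("pics/w7.png",d["frame"][:,:,::-1])
W=cloud(d).reshape(-1,3);W=W[np.isfinite(W[:,2])];p=disc(W,(.4,.25),.03,.132,.15);print(len(p),len(p) and edge(p))
go(.40,.25,.117,90)
E
```

```text
1780 [0.3994 0.2498 0.0141]
turn [-0.005 -0.006  0.007] shift cm [-0.07  8.21 -0.22] t 14.05 tcp [0.4018 0.2498 0.1992] q6 [ 0.32  0.4   1.86 -0.01  0.87  1.91] gap 0.999 F [-0.6 -0.2  0.2]
```

View pics/w7.png

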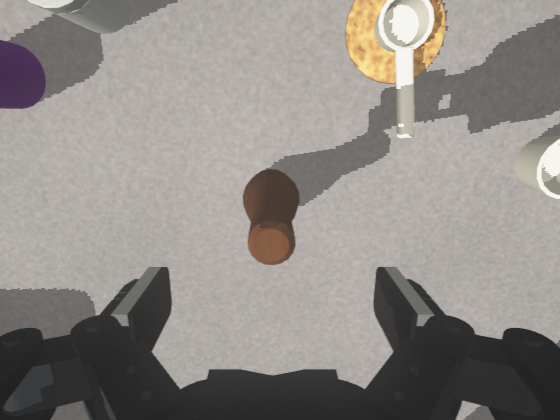

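>>> step_arm:
  moves:
    - [-0.005, -0.006, 0.007, 0, 4, -0.2, -1]
    - [-0.005, -0.006, 0.007, 0, 7, -0.2, -1]
    - [-0.005, -0.006, 0.007, 0, 8.2, -0.2, -1]
    - [-0.005, -0.006, 0.007, 0, 8.2, -0.2, -1]
    - [-0.005, -0.006, 0.007, 0, 8.2, -0.2, 1]
    - [-0.005, -0.006, 0.007, 0, 8.2, -0.2, 1]
    - [-0.005, -0.006, 0.007, 0, 8.2, -0.2, 1]
    - [-0.005, -0.006, 0.007, 0, 8.2, -0.2, 1]
    - [-0.005, -0.006, 0.007, 0, 8.2, -0.2, 1]
    - [-0.005, -0.006, 0.007, 0, 8.2, -0.2, 1]
    - [-0.005, -0.006, 0.007, 0, 8.2, -0.2, 1]
  grip_force: 45

```text
t: 15.42
tcp_pos: [0.4006, 0.2496, 0.1179]
tool_rot: [-0.499, 0.5, -0.5, 0.501]
force: [-0.2, 0.8, 6.4]
finger_gap: 0.311
```

```bash
python3 - <<'E'
from plan import *
go(.662,-.1665,.25,90)
E
```

```text
turn [-0.002  0.    -0.001] shift cm [ 41.6  -13.21  26.15] t 15.43 tcp [0.4006 0.2496 0.1179] q6 [0.32 0.55 1.93 0.   0.66 1.89] gap 0.311 F [-0.2  0.8  6.4]
```

>>> step_arm:
  moves:
    - [0, 0, 0, 0, -3, 0, 1]
    - [0, 0, 0, 0, -7, 0, 1]
    - [0, 0, 0, 1, -11, 0.6, 1]
    - [0, 0, 0, 4, -13.2, 2.5, 1]
    - [0, 0, 0, 8, -13.2, 5, 1]
    - [0, 0, 0, 12, -13.2, 7.5, 1]
    - [0, 0, 0, 16, -13.2, 10, 1]
    - [0, 0, 0, 20, -13.2, 12.5, 1]
    - [0, 0, 0, 24, -13.2, 15, 1]
    - [0, 0, 0, 28, -13.2, 17.5, 1]
    - [0, 0, 0, 31, -13.2, 19.5, 1]
    - [0, 0, 0, 33, -13.2, 20.5, 1]

```text
t: 16.92
tcp_pos: [0.6059, -0.082, 0.2492]
tool_rot: [-0.499, 0.5, -0.5, 0.5]
force: [-0.1, -0.0, -1.5]
finger_gap: 0.314
```

```bash
python3 - <<'E'
from plan import *
go(.662,-.1665,.25,90)
E
```

```text
turn [-0.001 -0.001 -0.001] shift cm [ 8.45 -0.09  5.62] t 16.93 tcp [ 0.6059 -0.082   0.2492] q6 [-0.32  0.51  1.47  0.    1.16  1.25] gap 0.314 F [-0.1 -0.  -1.5]
```

```bash
python3 - <<'E'
from plan import *
from fit import *
d=snapshot("wrist");cv2.imwrite("pics/w8.png",d["frame"][:,:,::-1])
W=cloud(d).reshape(-1,3);W=W[np.isfinite(W[:,2])];p=disc(W,(.662,-.1665),.08,.083,.1);print(len(p),len(p) and (edge(p),circ(p)[0],p[:,2].max()))
E
```

```text
8363 (array([ 0.6608, -0.1667,  0.0649]), array([ 0.66107332, -0.16533263,  0.05722577]), np.float64(0.094944801722606))
```

View pics/w8.png

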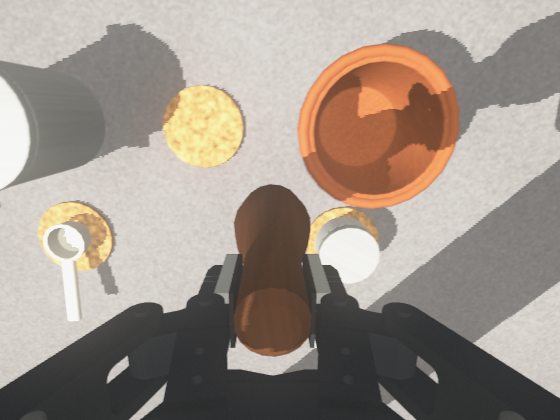

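The mortar rim is at (378,125), giving a centre of (0.661,-0.1665) with the right radius. The pestle hangs straight in the jaws. I move above the mortar.

>>> step_arm:
  moves:
    - [0, 0, 0, 3, 0, 2, 1]
    - [0, 0, 0, 6, 0, 4, 1]
    - [0, 0, 0, 8.5, 0, 5.6, 1]
    - [0, 0, 0, 8.5, 0, 5.6, 1]
    - [0, 0, 0, 8.5, 0, 5.6, 1]
    - [0, 0, 0, 8.5, 0, 5.6, 1]

```text
t: 17.73
tcp_pos: [0.6622, -0.1678, 0.2495]
tool_rot: [0.5, -0.5, 0.501, -0.5]
force: [-0.3, 1.1, -1.9]
finger_gap: 0.313
```

```bash
python3 - <<'E'
from plan import *
from fit import *
L=allpts()
for z,r in((.15,.0245),(.162,.025),(.18,.0215)):
  for v,W,F in L:
    p=disc(W,(.661,-.1665),.04,z-.006,z+.006); print(z,v,len(p),circ(p,r)[0].round(4) if len(p)>5 else "")
go(.662,-.1665,.135,90)
E
```

```text
0.15 scene 97 [ 0.6614 -0.1666]
0.15 side 73 [ 0.6618 -0.1687]
0.162 scene 132 [ 0.6615 -0.1669]
0.162 side 83 [ 0.6613 -0.1688]
0.18 scene 145 [ 0.6621 -0.1679]
0.18 side 85 [ 0.6616 -0.1677]
turn [-0.002 -0.001  0.001] shift cm [-0.18 11.48 -0.08] t 17.82 tcp [ 0.6625 -0.1682  0.2498] q6 [-0.41  0.61  1.28  0.    1.26  1.16] gap 0.318 F [ 0.1 -0.3 -1.2]
```

Pestle is vertical and centred over the mortar to within 2 mm. I lower it.

>>> step_arm:
  moves:
    - [0, 0, 0, -0.1, 4, -0.1, 1]
    - [0, 0, 0, -0.1, 7.5, -0.1, 1]
    - [0, 0, 0, -0.1, 10, -0.1, 1]
    - [0, 0, 0, -0.1, 10.8, -0.1, 1]
    - [0, 0, 0, -0.1, 11.1, -0.1, 1]
    - [0, 0, 0, -0.1, 11.3, -0.1, 1]
    - [0, 0, 0, -0.1, 11.4, -0.1, 1]
    - [0, 0, 0, -0.1, 11.4, -0.1, 1]

```text
t: 18.82
tcp_pos: [0.6621, -0.1674, 0.1364]
tool_rot: [0.499, -0.499, 0.501, -0.5]
force: [0.7, -0.7, -1.4]
finger_gap: 0.316
```

>>> step_arm:
  moves:
    - [0, 0, 0, 0, 0.1, 0, 1]
    - [0, 0, 0, 0, 0.2, 0, 1]
    - [0, 0, 0, 0, 0.3, 0, 1]
    - [0, 0, 0, 0, 0.3, 0, 1]

```text
t: 19.32
tcp_pos: [0.6623, -0.1675, 0.134]
tool_rot: [0.499, -0.499, 0.502, -0.5]
force: [-0.5, -0.2, 1.2]
finger_gap: 0.319
```

>>> step_arm:
  moves:
    - [0, 0, 0, 0, 0.1, 0, 1]
    - [0, 0, 0, 0, 0.1, 0, 1]

```text
t: 19.58
tcp_pos: [0.6624, -0.1675, 0.134]
tool_rot: [0.499, -0.499, 0.502, -0.501]
force: [-2.2, 1.4, 5.1]
finger_gap: 0.314
```

>>> step_arm:
  moves:
    - [0, 0, 0, 0, 0, 0, 0.1]
    - [0, 0, 0, 0, 0, 0, -0.3]
    - [0, 0, 0, 0, 0, 0, -1]
    - [0, 0, 0, 0, 0, 0, -1]
    - [0, 0, 0, 0, -3, 0, -1]
    - [0, 0, 0, 0, -9, 0, -1]
    - [0, 0, 0, 0, -12, 0, -1]
    - [0, 0, 0, 0, -12, 0, -1]

```text
t: 20.58
tcp_pos: [0.6636, -0.1679, 0.2575]
tool_rot: [0.498, -0.496, 0.504, -0.502]
force: [-0.2, -0.2, -0.5]
finger_gap: 0.997
```

```bash
python3 - <<'E'
from plan import *
from fit import *
L=allpts()
for z,r in((.10,.014),(.12,.014),(.145,.014)):
  for v,W,F in L:
    p=disc(W,(.661,-.1675),.04,z-.006,z+.006); print(z,v,len(p),circ(p,r)[0].round(4) if len(p)>5 else "",p[:,2].max() if len(p) else 0)
go(.565,.389,.2,0)
E
```

```text
0.1 scene 76 [ 0.6629 -0.1676] 0.10599527850923174
0.1 side 45 [ 0.6622 -0.1673] 0.10571150648500505
0.12 scene 63 [ 0.6625 -0.1673] 0.12594897586087217
0.12 side 42 [ 0.6612 -0.1673] 0.12595530414136746
0.145 scene 72 [ 0.6624 -0.1671] 0.15099996308521307
0.145 side 51 [ 0.6621 -0.1674] 0.15098546103461136
turn [-0.004  1.57  -0.002] shift cm [-55.6    5.23  -9.68] t 20.68 tcp [ 0.6613 -0.167   0.2533] q6 [-0.41  0.6   1.28  0.    1.26  1.16] gap 1.0 F [-0.3  1.1  0.2]
```

>>> step_arm:
  moves:
    - [0, -0.17, 0, -5, 0, -1, -1]
    - [0, -0.34, 0, -10, 0, -2, -1]
    - [0, -0.51, 0, -16, 0, -3, -1]
    - [0, -0.68, 0, -22, 0, -4, -1]
    - [0, -0.85, 0, -28, 1, -5, -1]
    - [0, -1.02, 0, -34, 2, -6, -1]
    - [0, -1.19, 0, -40, 3, -7, -1]
    - [0, -1.36, 0, -46, 4, -8, -1]
    - [0, -1.57, 0, -52, 5, -9, -1]
    - [0, -1.57, 0, -55.6, 5.2, -9.7, -1]
    - [0, -1.57, 0, -55.6, 5.2, -9.7, -1]
    - [0, -1.57, 0, -55.6, 5.2, -9.7, -1]

```text
t: 22.18
tcp_pos: [0.564, 0.388, 0.1984]
tool_rot: [0.708, -0.0, 0.001, -0.706]
force: [-0.5, -0.1, -0.6]
finger_gap: 1.0
```

```bash
python3 - <<'E'
from plan import *
from fit import *
d=snapshot("wrist");cv2.imwrite("pics/w9.png",d["frame"][:,:,::-1])
W=cloud(d).reshape(-1,3);W=W[np.isfinite(W[:,2])];p=disc(W,(.565,.389),.045,.069,.085);print(len(p),len(p) and edge(p))
go(.565,.389,.055,0)
E
```

```text
4058 [0.5648 0.3895 0.0274]
turn [ 0.003 -0.002  0.001] shift cm [ 0.03 14.4   0.18] t 22.23 tcp [0.5645 0.3876 0.199 ] q6 [ 0.44  0.66  1.32 -0.    1.16  0.44] gap 1.002 F [0.7 0.9 0.1]
```

View pics/w9.png

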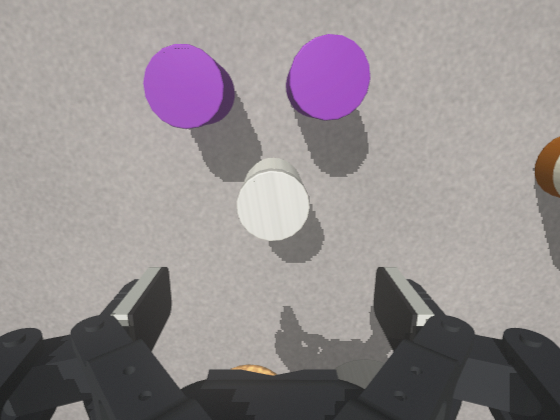

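The silver tin is at (273,205), giving (0.565,0.3895). The purple ones at (185,85) and (330,75) are clear of the fingers. I descend and grip.

>>> step_arm:
  moves:
    - [0, 0, 0, 0, 5, 0.2, -1]
    - [0, 0, 0, 0, 10, 0.2, -1]
    - [0, 0, 0, 0, 13, 0.2, -1]
    - [0, 0, 0, 0, 14.4, 0.2, -1]
    - [0, 0, 0, 0, 14.4, 0.2, -1]
    - [0, 0, 0, 0, 14.4, 0.2, 1]
    - [0, 0, 0, 0, 14.4, 0.2, 1]
    - [0, 0, 0, 0, 14.4, 0.2, 1]
    - [0, 0, 0, 0, 14.4, 0.2, 1]
    - [0, 0, 0, 0, 14.4, 0.2, 1]
    - [0, 0, 0, 0, 14.4, 0.2, 1]
  grip_force: 35

```text
t: 23.6
tcp_pos: [0.5656, 0.3897, 0.057]
tool_rot: [0.708, 0.001, 0.002, -0.706]
force: [-0.5, -0.2, 6.3]
finger_gap: 0.633
```

```bash
python3 - <<'E'
from plan import *
go(.659,-.008,.25,0)
E
```

```text
turn [ 0.002 -0.002  0.004] shift cm [  9.5  -19.2  -39.78] t 23.6 tcp [0.5656 0.3897 0.057 ] q6 [ 0.44  0.84  1.39 -0.    0.9   0.45] gap 0.633 F [-0.5 -0.2  6.3]
```

>>> step_arm:
  moves:
    - [0, 0, 0, 0, -4, 0, 1]
    - [0, 0, 0, 0, -9, 0, 1]
    - [0, 0, 0, 0, -14, -2, 1]
    - [0, 0, 0, 1, -18, -6, 1]
    - [0, 0, 0, 2, -18, -11, 1]
    - [0, 0, 0, 4, -18, -16, 1]
    - [0, 0, 0, 5, -18, -21, 1]
    - [0, 0, 0, 6, -18, -26, 1]
    - [0, 0, 0, 8, -18, -31, 1]
    - [0, 0, 0, 9, -18, -36, 1]
    - [0, 0, 0, 9.5, -18, -39.8, 1]
    - [0, 0, 0, 9.5, -18, -39.8, 1]

```text
t: 25.1
tcp_pos: [0.6593, -0.0115, 0.2378]
tool_rot: [0.708, -0.001, 0.004, -0.706]
force: [-0.2, 0.2, -1.3]
finger_gap: 0.632
```

```bash
python3 - <<'E'
from plan import *
from fit import *
d=snapshot("wrist");cv2.imwrite("pics/w10.png",d["frame"][:,:,::-1])
d=snapshot("side");cv2.imwrite("pics/s10.png",cv2.resize(d["frame"][60:270,120:400,::-1],(800,600)))
L=allpts()
for v,W,F in L:
  m=(np.hypot(W[:,0]-.659,W[:,1]+.008)<.06)&(W[:,2]<.012)&(F[:,0]>1.5*F[:,2])&(F[:,0]>60);print(v,m.sum(), m.sum()>5 and edge(W[m]))
  p=disc(W,(.66,-.008),.04,.165,.215);p=p[p[:,2]<.21];print(len(p),len(p)>5 and circ(p,.0275))
go(.659,-.008,.1,0)
E
```

```text
scene 655 [ 0.6622 -0.007   0.044 ]
298 (array([ 0.65838713, -0.00746153]), np.float64(0.0006954056630451761))
side 495 [ 0.6598 -0.0081  0.0434]
289 (array([ 0.65843384, -0.00803025]), np.float64(0.0010036818513574236))
turn [ 0.001 -0.001  0.003] shift cm [ 0.   13.79 -0.1 ] t 25.3 tcp [ 0.6585 -0.0069  0.2379] q6 [-0.18  0.59  1.36 -0.    1.2  -0.18] gap 0.631 F [-1.4 -0.5 -1.5]
```

View pics/w10.png

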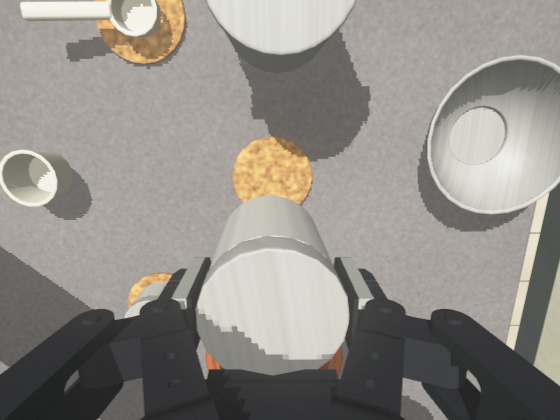

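View pics/s10.png

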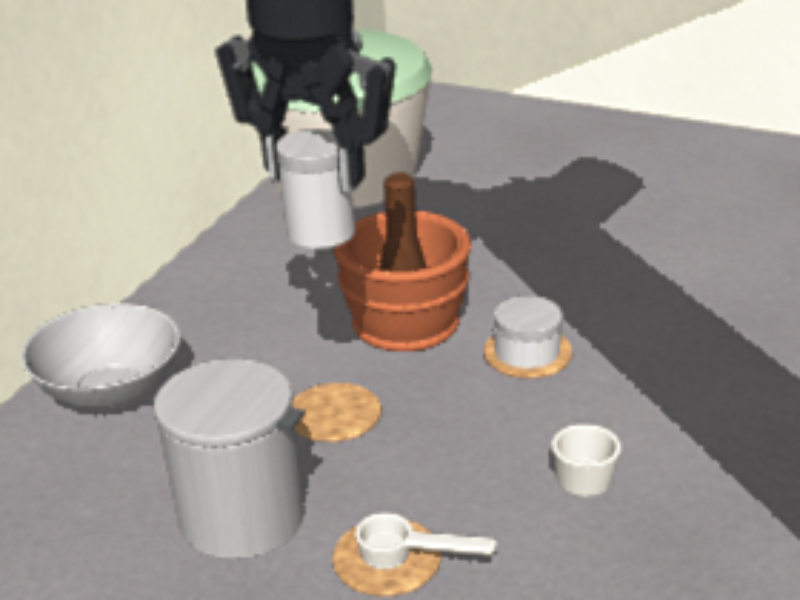

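The tin is vertical, with the coaster ahead at (272,170). I refine the coaster from the wrist view.

```bash
python3 - <<'E'
from plan import *
d=snapshot("wrist");W=cloud(d);F=d["frame"].astype(float)
m=(F[...,0]>1.5*F[...,2])&(F[...,0]>50)&(np.abs(W[...,2]-.005)<.01)&(np.hypot(W[...,0]-.66,W[...,1]+.008)<.055)
P=W[m][:,:2];h=cv2.convexHull((P*1e5).astype(np.int32))[:,0]/1e5;q=h[h[:,1]>P[:,1].max()-.035];print(circ(q,.042),len(q),P.min(0),P.max(0))
go(.660,-.0075,.1,0)
E
```

```text
(array([ 0.66020829, -0.00933507]), np.float64(0.00020781778699207088)) 29 [ 0.61891932 -0.03532249] [0.70194604 0.03272042]
turn [ 0.001 -0.     0.003] shift cm [ 0.09 13.79 -0.06] t 25.35 tcp [ 0.6586 -0.0067  0.2379] q6 [-0.18  0.59  1.36 -0.    1.2  -0.18] gap 0.631 F [-0.   0.4 -0.8]
```

>>> step_arm:
  moves:
    - [0, 0, 0, 0.1, 5, -0.1, 1]
    - [0, 0, 0, 0.1, 10, -0.1, 1]
    - [0, 0, 0, 0.1, 14, -0.1, 1]
    - [0, 0, 0, 0.1, 16, -0.1, 1]
    - [0, 0, 0, 0.1, 16.8, -0.1, 1]
    - [0, 0, 0, 0.1, 17.2, -0.1, 1]
    - [0, 0, 0, 0.1, 17.4, -0.1, 1]
    - [0, 0, 0, 0.1, 17.4, -0.1, 1]

```text
t: 26.35
tcp_pos: [0.6609, -0.0081, 0.065]
tool_rot: [0.708, 0.002, 0.002, -0.707]
force: [-0.7, -0.5, -1.4]
finger_gap: 0.632
```

>>> step_arm:
  moves:
    - [0, 0, 0, 0, 0.1, 0, 1]
    - [0, 0, 0, 0, 0.2, 0, 1]
    - [0, 0, 0, 0, 0.3, 0, 1]
    - [0, 0, 0, 0, 0.3, 0, 1]

```text
t: 26.85
tcp_pos: [0.6609, -0.0081, 0.0621]
tool_rot: [0.708, 0.002, 0.002, -0.707]
force: [0.4, -0.2, -0.9]
finger_gap: 0.634
```

>>> step_arm:
  moves:
    - [0, 0, 0, 0, 0.1, 0, 1]
    - [0, 0, 0, 0, 0.15, 0, 1]
    - [0, 0, 0, 0, 0.15, 0, 1]

```text
t: 27.22
tcp_pos: [0.6609, -0.0081, 0.0619]
tool_rot: [0.708, 0.002, 0.002, -0.706]
force: [-2.1, -0.4, 6.6]
finger_gap: 0.633
```

>>> step_arm:
  moves:
    - [0, 0, 0, 0, 0, 0, 0]
    - [0, 0, 0, 0, 0, 0, -0.5]
    - [0, 0, 0, 0, 0, 0, -1]
    - [0, 0, 0, 0, 0, 0, -1]
    - [0, 0, 0, 0, -4, 0, -1]
    - [0, 0, 0, 0, -9, 0, -1]
    - [0, 0, 0, 0, -13, 0, -1]
    - [0, 0, 0, 0, -14, 0, -1]
    - [0, 0, 0, 0, -14, 0, -1]

```text
t: 28.35
tcp_pos: [0.6601, -0.0078, 0.202]
tool_rot: [0.708, 0.002, 0.002, -0.706]
force: [0.2, -0.4, 0.0]
finger_gap: 0.998
```

```bash
python3 - <<'E'
from plan import *
from fit import *
d=snapshot("wrist");L=allpts();W=cloud(d).reshape(-1,3);L.append(("wrist",W[np.isfinite(W[:,2])],0))
for v,W,F in L:
  p=disc(W,(.66,-.008),.045,.073,.09);print(v,len(p),len(p)>5 and edge(p),p[:,2].max())
go(.428,-.0012,.12,90)
E
```

```text
scene 330 [ 0.661  -0.0107  0.029 ] 0.08264954170535044
side 255 [ 0.6596 -0.0062  0.0281] 0.08137899056739906
wrist 4098 [ 0.6605 -0.0082  0.0275] 0.0828247566319193
turn [-0.     1.571  0.002] shift cm [-23.1    7.94   0.65] t 28.5 tcp [ 0.6589 -0.0077  0.1997] q6 [-0.18  0.63  1.39 -0.    1.12 -0.18] gap 0.999 F [0.2 0.8 0.6]
```

The tall tin is at (0.6605,-0.0082) on its coaster at (0.6602,-0.009). Now I fetch the cup, keeping the jaws along x.

>>> step_arm:
  moves:
    - [0, 0, 0, -5, 0, 0.2, -1]
    - [0, 0, 0, -11, 2, 0.4, -1]
    - [0, 0, 0, -17, 4, 0.5, -1]
    - [0, 0, 0, -23, 7, 0.6, -1]
    - [0, 0, 0, -23.1, 8, 0.6, -1]
    - [0, 0, 0, -23.1, 8, 0.6, -1]
    - [0, 0, 0, -23.1, 8, 0.6, -1]
    - [0, 0, 0, -23.1, 8, 0.6, -1]

```text
t: 29.5
tcp_pos: [0.4295, -0.002, 0.1197]
tool_rot: [0.708, 0.001, 0.001, -0.707]
force: [0.7, -0.0, 0.3]
finger_gap: 1.002
```

```bash
python3 - <<'E'
from plan import *
from fit import *
d=snapshot("wrist");cv2.imwrite("pics/w11.png",d["frame"][:,:,::-1])
W=cloud(d).reshape(-1,3);W=W[np.isfinite(W[:,2])];p=disc(W,(.428,0),.045,.032,.045);print(len(p),len(p) and (edge(p),circ(p)[0],p[:,2].max()))
go(.428,-.0012,.028,0)
E
```

```text
1790 (array([ 0.4267, -0.0025,  0.0277]), array([ 0.42666545, -0.00188377,  0.02524598]), np.float64(0.03898416317816064))
turn [ 0.002 -0.     0.003] shift cm [-0.16  9.17  0.09] t 29.55 tcp [ 0.4293 -0.0019  0.1197] q6 [-0.27  0.51  2.03 -0.    0.59 -0.26] gap 1.0 F [-1.4  0.2 -0.2]
```

View pics/w11.png

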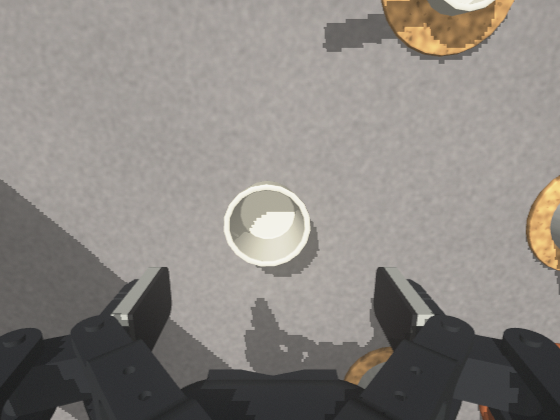

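The cup rim is at (267,225), giving (0.4267,-0.0025), radius 27.7 mm. I descend and grip.

>>> step_arm:
  moves:
    - [0, 0, 0, -0.2, 5, -0.1, -1]
    - [0, 0, 0, -0.2, 8, -0.1, -1]
    - [0, 0, 0, -0.2, 9.3, -0.1, -1]
    - [0, 0, 0, -0.2, 9.3, -0.1, -1]
    - [0, 0, 0, -0.2, 9.3, -0.1, -1]
    - [0, 0, 0, -0.2, 9.3, -0.1, 1]
    - [0, 0, 0, -0.2, 9.3, -0.1, 1]
    - [0, 0, 0, -0.2, 9.3, -0.1, 1]
    - [0, 0, 0, -0.2, 9.3, -0.1, 1]
    - [0, 0, 0, -0.2, 9.3, -0.1, 1]
    - [0, 0, 0, -0.2, 9.3, -0.1, 1]
    - [0, 0, 0, -0.2, 9.3, -0.1, 1]
  grip_force: 30

```text
t: 31.05
tcp_pos: [0.4279, -0.0031, 0.0279]
tool_rot: [0.708, 0.002, 0.002, -0.706]
force: [-0.4, 0.6, 9.6]
finger_gap: 0.632
```

```bash
python3 - <<'E'
from plan import *
go(.6605,-.0082,.15,0)
E
```

```text
turn [ 0.002 -0.001  0.005] shift cm [ 23.32 -12.09  -0.52] t 31.05 tcp [ 0.4279 -0.0031  0.0279] q6 [-0.27  0.73  2.08 -0.    0.33 -0.27] gap 0.632 F [-0.4  0.6  9.6]
```

>>> step_arm:
  moves:
    - [0, 0, 0, 0, -2, 0, 1]
    - [0, 0, 0, 0, -5, 0, 1]
    - [0, 0, 0, 0, -10, 0, 1]
    - [0, 0, 0, 3, -14, 0, 1]
    - [0, 0, 0, 8, -14, 0, 1]
    - [0, 0, 0, 13, -14, -0.3, 1]
    - [0, 0, 0, 18, -14, -0.5, 1]
    - [0, 0, 0, 22, -14, -0.5, 1]
    - [0, 0, 0, 23.3, -14, -0.5, 1]
    - [0, 0, 0, 23.3, -14, -0.5, 1]
    - [0, 0, 0, 23.3, -14, -0.5, 1]
    - [0, 0, 0, 23.3, -14, -0.5, 1]

```text
t: 32.55
tcp_pos: [0.6587, -0.0078, 0.1692]
tool_rot: [0.708, 0.001, 0.001, -0.706]
force: [0.0, -0.1, -0.6]
finger_gap: 0.628
```

```bash
python3 - <<'E'
from plan import *
from fit import *
d=snapshot("wrist");cv2.imwrite("pics/w12.png",d["frame"][:,:,::-1])
L=allpts();d=snapshot("side");cv2.imwrite("pics/s12.png",cv2.resize(d["frame"][60:270,120:400,::-1],(800,600)))
for v,W,F in L:
  p=disc(W,(.66,-.008),.045,.074,.09);print("tin",v,len(p),len(p)>5 and edge(p))
  for z,r in((.147,.0236),(.153,.0245)):
    p=disc(W,(.66,-.008),.035,z-.004,z+.004);print("cup",z,len(p),len(p)>5 and circ(p,r))
go(.6605,-.0082,.115,0)
E
```

```text
tin scene 323 [ 0.663  -0.009   0.0283]
cup 0.147 63 (array([ 0.66067594, -0.00766977]), np.float64(0.001196456400753767))
cup 0.153 102 (array([ 0.66291201, -0.00786384]), np.float64(0.0020886215123729094))
tin side 242 [ 0.6585 -0.0072  0.0284]
cup 0.147 48 (array([ 0.65934143, -0.00711906]), np.float64(0.0008436500604997119))
cup 0.153 82 (array([ 0.65829453, -0.00685844]), np.float64(0.0020574006145742236))
turn [ 0.002 -0.001  0.005] shift cm [ 0.04  5.44 -0.01] t 32.75 tcp [ 0.6598 -0.008   0.1694] q6 [-0.18  0.66  1.41 -0.    1.06 -0.18] gap 0.629 F [ 0.6 -0.2 -0.7]
```

View pics/w12.png

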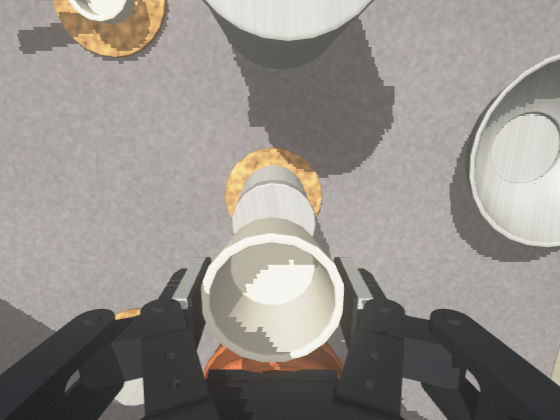

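View pics/s12.png

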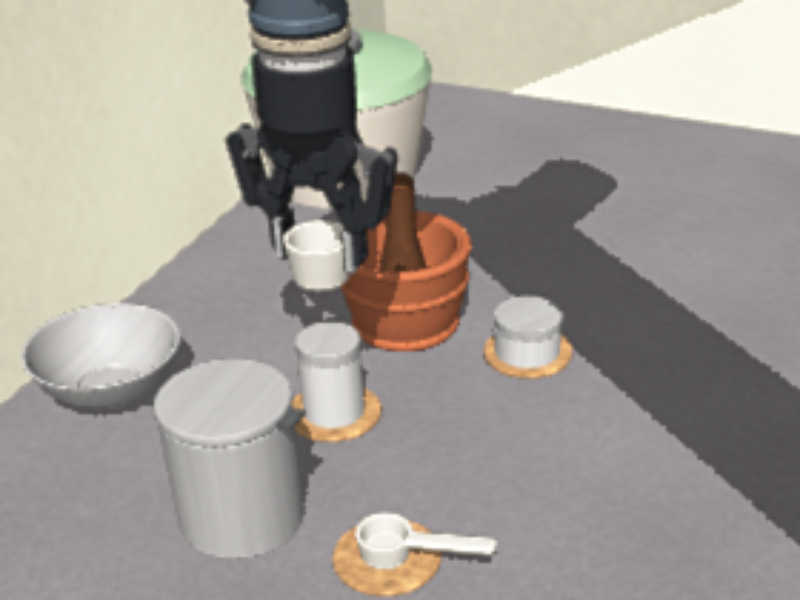

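The cup is upright over the tin, offset under 1–2 mm. I lower it.

>>> step_arm:
  moves:
    - [0, 0, 0, 0, 3, 0, 1]
    - [0, 0, 0, 0, 4.6, 0, 1]
    - [0, 0, 0, 0, 5.3, 0, 1]
    - [0, 0, 0, 0, 5.6, 0, 1]
    - [0, 0, 0, 0, 5.8, 0, 1]
    - [0, 0, 0, 0, 5.8, 0, 1]
    - [0, 0, 0, 0, 5.8, 0, 1]

```text
t: 33.62
tcp_pos: [0.6604, -0.0081, 0.1119]
tool_rot: [0.708, 0.002, 0.002, -0.706]
force: [0.2, 0.5, 0.1]
finger_gap: 0.625
```

>>> step_arm:
  moves:
    - [0, 0, 0, 0, 0.1, 0, 1]
    - [0, 0, 0, 0, 0.2, 0, 1]
    - [0, 0, 0, 0, 0.3, 0, 1]
    - [0, 0, 0, 0, 0.35, 0, 1]
    - [0, 0, 0, 0, 0.35, 0, 1]

```text
t: 34.25
tcp_pos: [0.6604, -0.0081, 0.1083]
tool_rot: [0.708, 0.002, 0.002, -0.706]
force: [-0.2, 0.3, -0.4]
finger_gap: 0.624
```

>>> step_arm:
  moves:
    - [0, 0, 0, 0, 0.1, 0, 1]
    - [0, 0, 0, 0, 0.15, 0, 1]
    - [0, 0, 0, 0, 0.15, 0, 1]

```text
t: 34.62
tcp_pos: [0.6605, -0.0082, 0.1081]
tool_rot: [0.708, 0.002, 0.002, -0.706]
force: [-2.0, 0.3, 6.0]
finger_gap: 0.629
```

>>> step_arm:
  moves:
    - [0, 0, 0, 0, 0, 0, -0.3]
    - [0, 0, 0, 0, 0, 0, -0.5]
    - [0, 0, 0, 0, 0, 0, -1]
    - [0, 0, 0, 0, 0, 0, -1]
    - [0, 0, 0, 0, -1, 0, -1]
    - [0, 0, 0, 0, -5, 0, -1]
    - [0, 0, 0, 0, -10, 0, -1]
    - [0, 0, 0, 0, -14, 0, -1]
    - [0, 0, 0, 0, -14, 0, -1]
    - [0, 0, 0, 0, -14, 0, -1]

```text
t: 35.88
tcp_pos: [0.659, -0.0077, 0.248]
tool_rot: [0.708, 0.002, 0.002, -0.706]
force: [-0.3, 0.0, -0.2]
finger_gap: 1.0
```

```bash
python3 - <<'E'
from plan import *
from fit import *
d=snapshot("wrist");cv2.imwrite("pics/w13.png",d["frame"][:,:,::-1])
s=snapshot("side");cv2.imwrite("pics/s13.png",cv2.resize(s["frame"][60:270,120:400,::-1],(800,600)))
L=allpts();W=cloud(d).reshape(-1,3);L.append(("wrist",W[np.isfinite(W[:,2])],0))
B=np.vstack([l[1] for l in L[:2]])
for v,W,F in L+[("both",B,0)]:
  p=disc(W,(.66,-.008),.045,.108,.125);print("cup",v,len(p),len(p)>5 and (edge(p),circ(p)[0].round(4),p[:,2].max().round(4)))
for v,W,F in L[:2]+[("both",B,0)]:
  p=disc(W,(.66,-.008),.04,.03,.07);print("tin",v,circ(p,.0275)[0].round(4))
  p=disc(W,(.664,.145),.07,.113,.13);print("can",v,edge(p))
  p=disc(W,(.661,-.1665),.08,.083,.095);p=p[np.hypot(p[:,0]-.661,p[:,1]+.1665)>.045];print("mortar",v,edge(p))
  p=disc(W,(.662,-.167),.04,.135,.16);print("pestle",v,circ(p,.014)[0].round(4),p[:,2].max())
  p=disc(W,(.5325,-.16),.05,.038,.055);print("short",v,edge(p),p[:,2].max())
  p=disc(W,(.54,.1445),.03,.022,.033);print("spoon",v,edge(p[p[:,0]>.53]))
print(sense()["tcp_pos"],sense()["t"])
E
```

```text
cup scene 195 (array([ 0.6623, -0.008 ,  0.0283]), array([ 0.6627, -0.0088,  0.0254]), np.float64(0.1185))
cup side 162 (array([ 0.6609, -0.0056,  0.0297]), array([ 0.66  , -0.0059,  0.0254]), np.float64(0.1164))
cup wrist 1413 (array([ 0.661 , -0.0075,  0.0277]), array([ 0.6611, -0.0067,  0.025 ]), np.float64(0.1186))
cup both 357 (array([ 0.662 , -0.0059,  0.0301]), array([ 0.6616, -0.0075,  0.0254]), np.float64(0.1185))
tin scene [ 0.6604 -0.0075]
can scene [0.6652 0.1467 0.0602]
mortar scene [ 0.663  -0.1671  0.0649]
pestle scene [ 0.6621 -0.1668] 0.15811438756392854
short scene [ 0.5344 -0.1608  0.0315] 0.04873478788581931
spoon scene [0.5427 0.1438 0.0222]
tin side [ 0.6606 -0.0087]
can side [0.6625 0.1436 0.059 ]
mortar side [ 0.659  -0.1625  0.0651]
pestle side [ 0.6626 -0.1675] 0.1568282193317379
short side [ 0.5311 -0.1573  0.0333] 0.04669191149528196
spoon side [0.5392 0.1446 0.0227]
tin both [ 0.6604 -0.0081]
can both [0.6646 0.1436 0.0611]
mortar both [ 0.6619 -0.1642  0.0674]
pestle both [ 0.6622 -0.1671] 0.15811438756392854
short both [ 0.533  -0.1578  0.0344] 0.04873478788581931
spoon both [0.5424 0.1446 0.0231]
[ 0.65876311 -0.00774453  0.2463547 ] 36.075
```

View pics/s13.png

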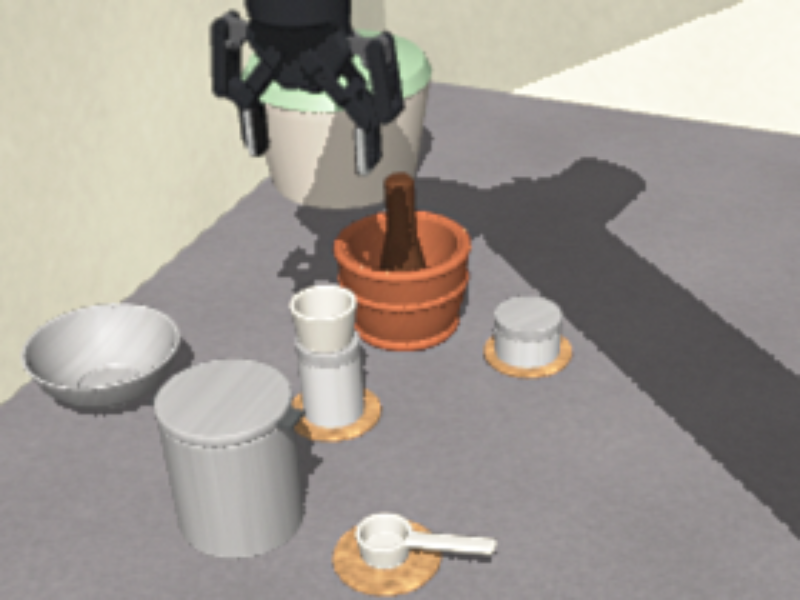

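View pics/w13.png

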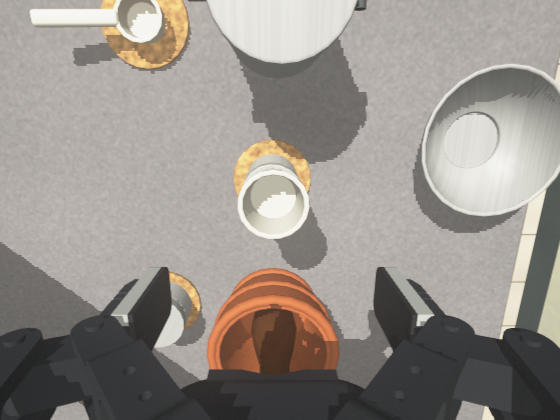

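All pieces are standing where they belong: the cup is on the tin at (272,205), the spoon on its coaster, the pestle in the mortar. The gripper is clear of everything, so I hand the job in.

```bash
python3 -c "
from station import *
print(sign_off())"
```

```text
the job is handed in; nothing more can be done
None
```

I set all five things on their places and handed the job in at about 36 s of the 136 s allowed; the hand-in gives no verdict. I lowered each one slowly, and the wrist read at most about 8 N at touchdown.

| Thing | Offset from its place (last checks) | Limit |
|---|---|---|
| Tall tin on the coaster between mortar and canister | about 1 mm | 15 mm |
| Cup on the tall tin | about 1–2 mm | 10 mm |
| Short tin on the mortar's coaster | about 1–2 mm | 15 mm |
| Spoon bowl on the canister's coaster | about 1–4 mm | 15 mm |
| Pestle in the mortar | about 1–3 mm | 15 mm |

The final side and wrist pictures show everything upright. The mortar and canister still measure where they stood, within the roughly 3 mm measuring noise. The purple tins were not touched, and the gripper was open and well clear above the cup at hand-in.

No check failed. The scene and side cameras disagreed with each other by 2–5 mm on some centres, which is why the offsets are given as ranges. The wrist camera, which measures from closest, fell between those two on the coasters, tin, cup and spoon.

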